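# Switch the fuse chute to the other lane and feed the next set

### The arm

A 7-joint arm with a two-finger parallel gripper is mounted at the origin on the work surface. World frame = base frame: x ahead of the robot, y to its left, z up, the work surface at z = 0. Lengths are in m, angles in rad, forces in N, time in s.
With the tool pointing down it reaches from about 0.4 to 0.85 m from the base axis. Payload 10.4 kg.
Tool frame: the origin (TCP) lies midway between the tips of the shut fingers; the grasp point (between the pads) lies 19 mm behind it (r.grasp_offset is the distance from the TCP to the grasp point, in m); x points along the fingers, y is the direction in which the jaws open and shut, and the axes are right-handed (so a half turn about x gives the same grasp; the last joint's range is limited). The gripper opens to 87 mm and grips with 3 to 60 N. Pads are 19 mm wide; open, the fingers measure 117 mm over their backs; the gripper's body (75 mm by 190 mm) begins 51 mm behind the grasp point.
Start: joints at [1.077, 0.332, -0.065, 1.46, 0.022, 1.35, -0.088], TCP at [0.284, -0.557, 0.223] pointing down, gripper open.
Joint ranges: [-2.6, 2.6], [-0.5, 2.12], [-1.47, 1.34], [0.16, 2.42], [-1.27, 4.41], [0.06, 2.06], [-2.6, 2.6]. Speed limits (rad/s): [2.22, 2.22, 2.79, 2.79, 3.14, 3.14, 3.14].

### API

Orientations are given as a unit quaternion [x, y, z, w].
In Python, from bench import r, vision, close_job gives the robot as it stands. The module is installed in compiled form; this text tells all that it offers.
- The arm moves only by the shell command python3 -m pendant 'ROWS' [OPENING] [FORCE]. ROWS is text: rows parted by semicolons, each of 6 numbers parted by spaces: the shift along the tool's x, y, z in units of 0.25 m (1.0 is 0.25 m), then the turn, a rotation vector about the tool's x, y, z in units of 1.5 rad (1.0 is 1.5 rad). A call has 1 to 8 rows; each row is the pose to reach, as a shift and turn from the pose commanded when the call began, along the tool's axes at that moment; what a row does not reach only later rows make up. A row lasts 1/10 s, in which the tool goes at most 50 mm and 8.59 degrees, less where a joint would pass 70% of its speed; a pose out of reach is approached as far as the arm can. A call with a number of a shift or a turn outside -1 to 1 is refused whole. A call with a gripper value outside its range is refused whole. OPENING is the gripper command: -1 is shut, 1 is fully open, values between are in proportion, set as the call begins (- or left out, the last holds). The fingers move at their own pace and stop on an object; FORCE is the grip in N (left out, the last holds). Time passes only in rows, so rows that repeat a pose let the fingers close. It gives the time, the measured TCP pose, the force and the opening at its end, in the units of the state.
- r.read_state(): the state, without advancing time (a new reading comes with each control period).
- vision.camera(name): name is "side" or "top"; returns (picture, depth): 384x512x3 uint8, blue, green, red; 384x512 float32, m along the optical axis (not along the pixel's ray), 0 where there is no reading.
- vision.get_calibration(name): a dict with "camera_matrix" (3x3 intrinsics, pixels), "rvec" (rotation vector, rad) and "tvec" (3), from world to camera coordinates, as OpenCV has them. Camera axes: x right, y down, z forward; pixel columns grow to the right and rows downward; lengths in m; the calibration is good to about 2 mm. A picture is of the moment at which its call begins. get_calibration takes no time and is no camera call.
- close_job(): hands the job in, once; it reports no verdict.
The state is a dict: "time": time; "joint_positions": joint angles; "joint_vel": joint speeds; "joint_torque": joint torques, N m; "ee_pos": TCP position; "eef_rot": TCP orientation; "ft_force": force on the tool from outside, world axes, zero at the start; "torque": the same for the moment, N m; "width": finger opening in m.
Only numpy, scipy, OpenCV 4.12 (cv2) and the standard library are available. Lean on these libraries where they do the work, as an engineer would, in place of code of your own. Each camera call takes 0.05 s, during which the arm holds its last target. There are 200 camera calls.

### The job

The left lane of the fuse chute already has its set of three. With a fingertip, rock the seesaw gate over its pivot so that it rests tipped to the right lane, then push the three fuses waiting on the feed shelf over its lip and let them roll down into the right lane by themselves. Do not pick up or steer any fuse, and leave the finished set and the other things on the bench where they are.

Things in the scene. Friction and masses are not known exactly. Their poses are not given: they have to be found in the camera images.
- chute: Two-lane fuse chute of aluminium sheet, fixed to the bench. Origin: centre of the underside of its 100 x 400 x 6 mm base plate; z up, y along its length (y+ is LEFT, y- RIGHT), x across. A seesaw gate in the middle, a lane sloping down outward on each side, a feed shelf above the left half. The gate sits between two bearing plates 60 mm apart inside, y -75 to 75 mm, top 96 mm above the bench (118 mm from y -18 to 13 mm).
- gate (a joint): Tilt of the seesaw gate (rad): -0.30 left end down on its stop (feeds the left lane), 0 level, +0.30 right end down on its stop (feeds the right lane). Starts tipped left. A tumbler weight above the pivot lets it fall over by itself once a little past level and holds it at either stop; pressing its raised end takes under 1 N.
- gate_pivot (a point): Gate pivot (chute x 0, y 0, 66 mm above the bench); the shaft runs along the chute's x. The tumbler weight swings with the gate outside the bearing plate on its x+ side, at chute x 43 to 60 mm: a disc 28 mm across on an arm, centre 62 mm above the pivot when level.
- gate_right (a point): Middle of the top edge of the gate's right end, 60 mm from the pivot. The gate is a flat steel plate 120 mm long (along the chute's y), 58 mm wide, 3 mm thick, bare and open above on its right half. This end is about 89 mm above the bench while raised, 54 mm when fully down.
- shelf_lip (a point): Middle of the feed shelf's lip, on its top (chute y 13 mm, z 103 mm). Fuses pushed over it drop 31 mm onto the middle of the gate. The shelf, open above, runs left from here to y 141 mm, falling 3 degrees to z 97 mm; 60 mm clear between side guides that stand 11 mm above it.
- shelf_rib (a point): Foot of a 5 mm high, 3 mm thick rib across the feed shelf (chute y 96 mm, z 99 mm); the row of waiting fuses leans back on its right side. Left of it is 42 mm of bare shelf, room for a finger to come down behind the row.
- lane_right_end (a point): Middle of the right lane's floor at its end stop (chute y -191 mm, z 24 mm). The lane slopes 12 degrees from its head at the gate (y -61 mm, floor z 52 mm) to here, 60 mm wide inside, sides 14 mm high, end stop 56 mm above the bench. The left lane mirrors it.
- feed1: Waiting fuse link on the feed shelf (rearmost, against the rib at the start): white ceramic cylinder with steel end caps, 22 mm diameter, 58 mm long, about 50 g, lying across the shelf side by side with the other two, free to roll. Origin at its centre, x along its axis.
- feed2: Waiting fuse link on the feed shelf (middle of the row at the start): white ceramic cylinder with steel end caps, 22 mm diameter, 58 mm long, about 50 g, lying across the shelf side by side with the other two, free to roll. Origin at its centre, x along its axis.
- feed3: Waiting fuse link on the feed shelf (foremost, nearest the lip at the start): white ceramic cylinder with steel end caps, 22 mm diameter, 58 mm long, about 50 g, lying across the shelf side by side with the other two, free to roll. Origin at its centre, x along its axis.
- set1: Fuse link of the finished set of three at the foot of the left lane (number 1 from the end stop), same 22 x 58 mm fuse; origin at its centre. To be left alone.
- set2: Fuse link of the finished set of three at the foot of the left lane (number 2 from the end stop), same 22 x 58 mm fuse; origin at its centre. To be left alone.
- set3: Fuse link of the finished set of three at the foot of the left lane (number 3 from the end stop), same 22 x 58 mm fuse; origin at its centre. To be left alone.
- transformer: Small control transformer on the bench beside the chute, steel core and black winding on a steel foot plate, 76 x 100 x 54 mm, 0.9 kg, loose; origin under its centre. Bystander.
- relay: Plug-in relay, clear case on a black socket, 30 x 36 x 62 mm, loose, standing on the bench; origin under its centre. Bystander.
- screwdriver: Screwdriver lying on the bench beyond the chute, black handle, about 200 mm long and 26 mm thick, loose. Bystander.
- terminals: Short rail with grey terminal blocks, 48 x 120 x 42 mm, loose, on the bench beyond the chute; origin under its centre. Bystander.
Not all that is in view belongs to the job. Leave any pink or yellow look-alike of the feed1 alone. What is shaped like the feed2 but black is not meant.

How it is judged:
By the outcome, as a careful person would: the job done as asked, in the order asked, and still so for the second after the job is handed in, with the robot touching nothing.
It also fails if it takes over 40 s, if anything falls off the work surface, if the arm or the gripper's body presses on something with over 40 N, if the wrist force passes 120 N, or if a joint passes its speed limit or range.

## Working session

There is one attempt and no reset: what is moved stays moved. The work goes in short steps, Python scripts to look and compute and a shell command to move; the robot and the scene stay as the last step left them, time stands still between calls to the robot, and variables do not carry over. Pictures are saved under pics/ and viewed, about 8 in all and at most 12, crops included, and the job is handed in when it is done.

```bash
mkdir -p pics; cat > h.py <<'E'
import numpy as np, cv2
from bench import r, vision
from scipy.spatial.transform import Rotation as R
def cal(n):
    c=vision.get_calibration(n); K=np.array(c["camera_matrix"]);M=cv2.Rodrigues(np.array(c["rvec"],float))[0];t=np.array(c["tvec"],float).ravel();return K,M,t
def cloud(n,d):
    K,M,t=cal(n); v,u=np.mgrid[:384,:512]
    P=np.stack([(u-K[0,2])/K[0,0]*d,(v-K[1,2])/K[1,1]*d,d],-1)
    W=(P-t)@M; W[d==0]=np.nan; return W
def proj(n,p):
    K,M,t=cal(n); q=(M@np.asarray(p,float).T).T+t; q=q@K.T; return q[...,:2]/q[...,2:]
E
python3 - <<'E'
from h import *
for n in("top","side"):
    p,d=vision.camera(n); np.save(f"{n}.npy",cloud(n,d)); cv2.imwrite(f"pics/{n}0.png",cv2.resize(p,(768,576),interpolation=cv2.INTER_CUBIC)); K,M,t=cal(n); print(n,-M.T@t,M[2],K[0,0])
s=r.read_state();print(s)
print(R.from_quat(s["eef_rot"]).as_matrix())
E
```

```text
top [0.45318082 0.05363814 0.78578594] [ 0.12767016 -0.01960702 -0.99162286] 367.4188310300487
side [0.31914385 0.64078911 0.59214543] [ 0.26526306 -0.74057159 -0.61740524] 393.12939983140654
{'time': 0.1, 'joint_positions': array([ 1.07740715,  0.33281527, -0.06469621,  1.46086418,  0.02158378,
        1.34992982, -0.08849208]), 'joint_vel': array([ 0.00199015, -0.00156309,  0.00073695, -0.00160331, -0.0009366 ,
        0.00199446,  0.00088635]), 'joint_torque': array([ 7.95002397e-04, -6.24541569e+01,  2.44224543e-02, -3.90718389e+01,
       -6.13577315e-02,  3.65584390e-02,  1.16104584e-04]), 'ee_pos': array([ 0.28332813, -0.55668482,  0.22182611]), 'eef_rot': array([-0.68747967, -0.16537343,  0.68772964, -0.16447271]), 'ft_force': array([-0.5519586 ,  0.33266603, -0.2295561 ]), 'torque': array([-0.01094753,  0.02946473,  0.00158552]), 'width': 0.08699023167290862}
[[-6.40847592e-04  4.53607265e-01 -8.91201458e-01]
 [ 1.15622807e-03 -8.91200709e-01 -4.53607716e-01]
 [-9.99999126e-01 -1.32112555e-03  4.66503753e-05]]
```

View pics/top0.png

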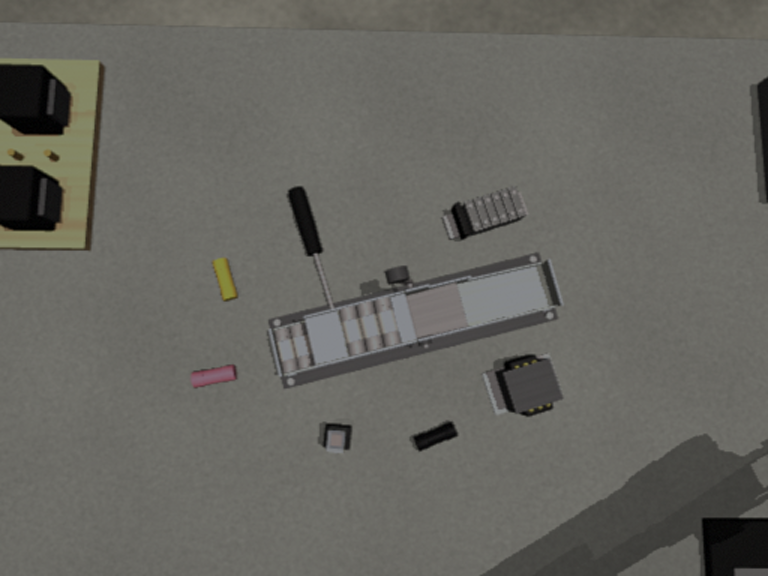

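View pics/side0.png

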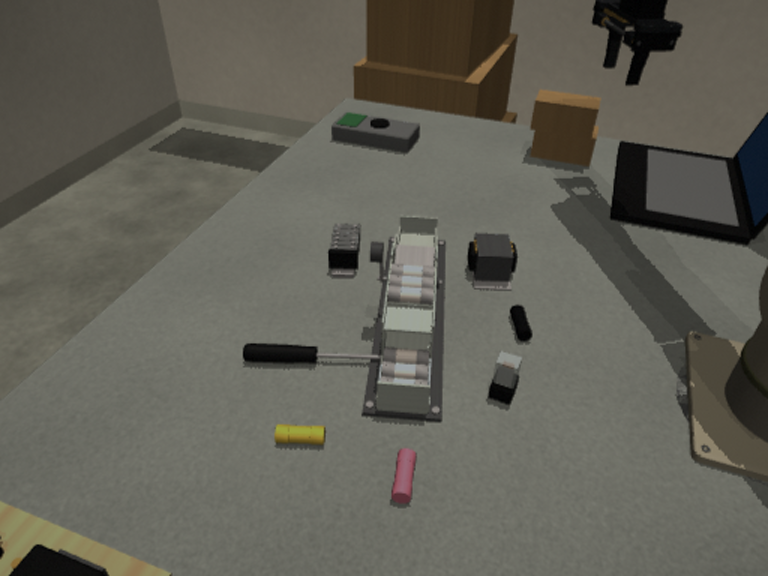

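The top view (1.5x) shows the chute with screws at about (277,323), (291,381), (533,258) and (550,315). The three waiting fuses are at about (350–385,325), the bare gate half at (438,310) and the tumbler at (397,275). The side view agrees: left lane with the set is nearest, and the transformer is robot-side by the right lane.

```bash
cat >> h.py <<'E'
def ray(n,uv,z):
    K,M,t=cal(n); o=-M.T@t; d=M.T@np.linalg.inv(K)@np.array([*uv,1.]); return o+d*(z-o[2])/d[2]
E
python3 - <<'E'
from h import *
s=[ray("top",np.array(q)/1.5,.007)[:2] for q in [(277,323),(291,381),(533,258),(550,315)]]
c=np.mean(s,0); v=(s[0]+s[1]-s[2]-s[3]); yaw=np.arctan2(v[1],v[0])-np.pi/2
print(np.round(s,4),c,yaw,np.linalg.norm(v)/2)
for n in("top","side"):
    W=np.load(n+".npy"); ca,sa=np.cos(yaw),np.sin(yaw)
    L=W[...,:2]-c; X=L[...,0]*ca+L[...,1]*sa; Y=-L[...,0]*sa+L[...,1]*ca; Z=W[...,2]
    print(n)
    for y in np.arange(-.20,.21,.01):
        m=(abs(Y-y)<.004)&(abs(X)<.012); 
        if m.any(): print("%.2f:%.0f"%(y,1e3*np.median(Z[m])),end=" ")
    m=(abs(X)<.1)&(abs(Y)<.25)&(Z>.004)&(Z<.02); print("\nbase", *np.nanpercentile(X[m],[1,99]),*np.nanpercentile(Y[m],[1,99]))
    m=(abs(X)<.06)&(Z>.102)&(Z<.112)&(Y<.1)&(Y>.02)&(abs(X)<.029)
    ys=Y[m]; print("feed fuses Y range",np.nanpercentile(ys,[2,98]) if m.any() else None, X[m].mean() if m.any() else None)
    m=(X>.03)&(X<.075)&(Z>.11)&(abs(Y)<.06); print("tumbler",X[m].min(),X[m].max(),Y[m].mean(),Z[m].max())
    # end stop tops
    for a in(-1,1):
        m=(abs(X)<.03)&(a*Y>.18)&(a*Y<.21)&(Z>.045)
        print("stop",a,Y[m].mean() if m.any() else None, X[m].mean() if m.any() else None)
E
```

```text
[[ 0.4988  0.1781]
 [ 0.4185  0.1559]
 [ 0.5974 -0.1867]
 [ 0.5153 -0.2091]] [ 0.50749876 -0.0154573 ] 0.26155684652291455 0.3777521884653679
top
-0.19:42 -0.18:28 -0.17:30 -0.16:32 -0.15:34 -0.14:37 -0.13:39 -0.12:41 -0.11:43 -0.10:45 -0.09:47 -0.08:49 -0.07:51 -0.06:52 -0.05:90 -0.04:86 -0.03:83 -0.02:80 -0.01:77 0.00:74 0.01:71 0.02:104 0.03:104 0.04:123 0.05:122 0.06:121 0.07:122 0.08:117 0.09:121 0.10:101 0.11:100 0.12:99 0.13:99 0.14:98 0.15:50 0.16:54 0.17:46 0.18:49 0.19:48 0.20:1 
base -0.09712897388263142 0.09758786506153491 -0.2202549462271544 0.23311307285300217
feed fuses Y range [0.02031514 0.09973258] -0.0007574593769311442
tumbler 0.030002581403476093 0.05988275158965802 0.02013771064506044 0.1428251751138772
stop -1 -0.19082324983517948 -0.0008364130551097447
stop 1 0.18758002544386895 0.0007141174973940203
side
-0.19:41 -0.18:26 -0.17:28 -0.16:30 -0.15:32 -0.14:34 -0.13:36 -0.05:88 -0.04:85 -0.03:82 -0.02:79 0.02:102 0.04:121 0.05:121 0.06:116 0.07:121 0.08:116 0.09:119 0.10:105 0.11:95 0.12:97 0.13:97 0.14:95 0.15:51 0.16:52 0.17:47 0.18:47 0.19:48 0.20:26 
base -0.0890859481056581 0.09725307413038989 -0.1832000119691748 0.20482449362525781
feed fuses Y range [0.03849457 0.09999425] 0.006008157023169748
tumbler 0.03009178885987276 0.05842164375829844 0.029713825899725262 0.13951423411473401
stop -1 -0.18727558812838707 0.00036742544111150507
stop 1 0.1926169931795154 -0.00016136512911843923
```

```bash
cat >> h.py <<'E'
C=np.array([.5075,-.0155]); YAW=.2616
def go(x,y,z):
    s=r.read_state(); Q=R.from_quat(s["eef_rot"]); B=R.from_euler('z',YAW).as_matrix()
    w=np.r_[C,0]+B@[x,y,0]; w[2]=z
    T=R.from_matrix(np.c_[[0,0,-1],-B[:,1],np.cross([0,0,-1],-B[:,1])])
    print("tgt",(x,y,z),"units",np.round(Q.inv().apply(w-s["ee_pos"])/.25,3),"turn",np.round((Q.inv()*T).as_rotvec()/1.5,3))
def st():
    s=r.read_state(); B=R.from_euler('z',YAW).as_matrix()
    print("t",s["time"],"chute",np.round(B.T@(s["ee_pos"]-np.r_[C,0]),4),"F",np.round(s["ft_force"],2),"q",np.round(s["joint_positions"],2),"w",s["width"])
E
python3 -c "
from h import *
st();go(-.01,-.055,.20)"
```

```text
t 0.1 chute [-0.3565 -0.4648  0.2218] F [-0.55  0.33 -0.23] q [ 1.08  0.33 -0.06  1.46  0.02  1.35 -0.09] w 0.08699023167290862
tgt (-0.01, -0.055, 0.2) units [ 0.089 -1.315 -1.696] turn [0.139 0.    0.001]
```

```bash
python3 -m pendant '0 -0.08 -0.1 0.03 0 0; 0 -0.16 -0.2 0.06 0 0; 0 -0.24 -0.31 0.09 0 0; 0 -0.32 -0.42 0.11 0 0; 0 -0.4 -0.52 0.125 0 0; 0 -0.48 -0.62 0.139 0 0; 0 -0.56 -0.73 0.139 0 0; 0 -0.64 -0.83 0.139 0 0' -1 20; python3 -c "
from h import *
st();go(-.01,-.055,.15)"
```

```text
time: 0.9
ee_pos: [0.3963, -0.3188, 0.2223]
eef_rot: [-0.701, -0.093, 0.701, -0.092]
ft_force: [0.5, -0.7, -0.6]
width: 0.0312
t 0.9 chute [-0.1859 -0.2642  0.2223] F [ 0.48 -0.65 -0.61] q [ 0.8   0.09 -0.22  1.75  0.02  1.3  -0.74] w 0.031182709559959103
tgt (-0.01, -0.055, 0.15) units [ 0.289 -0.836 -0.704] turn [0.001 0.    0.   ]
```

```bash
python3 -m pendant '0 -0.12 -0.1 0 0 0; 0 -0.26 -0.2 0 0 0; 0 -0.4 -0.3 0 0 0; 0 -0.52 -0.42 0 0 0; 0 -0.64 -0.54 0 0 0; 0.03 -0.74 -0.64 0 0 0; 0.1 -0.82 -0.7 0 0 0; 0.2 -0.836 -0.704 0 0 0' -1 20; python3 -m pendant '0 0 0 0 0 0; 0 0 0 0 0 0; 0 0 0 0 0 0'; python3 -c "
from h import *
st();go(-.01,-.055,.10)"
```

```text
time: 1.7
ee_pos: [0.5133, -0.069, 0.1727]
eef_rot: [0.702, 0.094, -0.7, 0.094]
ft_force: [-0.2, -0.9, -0.7]
width: 0.0005
time: 2.0
ee_pos: [0.5121, -0.0738, 0.1738]
eef_rot: [0.702, 0.092, -0.701, 0.092]
ft_force: [-0.1, 0.1, 0.4]
width: 0.0003
t 2.0 chute [-0.0107 -0.0575  0.1738] F [-0.06  0.14  0.45] q [ 0.49  0.16 -0.47  1.79  0.08  1.21 -1.32] w 0.00032447522818451464
tgt (-0.01, -0.055, 0.1) units [ 0.295 -0.01  -0.002] turn [-0.001 -0.001 -0.001]
```

```bash
python3 -m pendant '0.1 -0.01 0 0 0 0; 0.2 -0.01 0 0 0 0; 0.27 -0.01 0 0 0 0; 0.31 -0.01 0 0 0 0; 0.325 -0.01 0 0 0 0; 0.34 -0.01 0 0 0 0; 0.355 -0.01 0 0 0 0; 0.37 -0.01 0 0 0 0';  python3 -m pendant '0.015 0 0 0 0 0; 0.03 0 0 0 0 0; 0.045 0 0 0 0 0; 0.06 0 0 0 0 0; 0.06 0 0 0 0 0; 0.06 0 0 0 0 0'; python3 - <<'E'
from h import *
st();go(-.01,-.055,.064)
for n in("top","side"):
    p,d=vision.camera(n);cv2.imwrite(f"pics/{n}1.png",cv2.resize(p[120:290,150:400] if n=="top" else p[110:290,200:340],None,fx=3,fy=3,interpolation=cv2.INTER_CUBIC))
E
```

```text
time: 2.8
ee_pos: [0.5115, -0.0706, 0.0805]
eef_rot: [0.701, 0.092, -0.701, 0.093]
ft_force: [-0.5, -0.4, 0.0]
width: 0.0005
time: 3.4
ee_pos: [0.511, -0.0704, 0.065]
eef_rot: [-0.701, -0.092, 0.701, -0.092]
ft_force: [-0.1, -0.6, -0.9]
width: 0.0003
t 3.4 chute [-0.0108 -0.0539  0.065 ] F [-0.09 -0.6  -0.91] q [ 0.46  0.28 -0.46  1.9   0.15  0.99 -1.38] w 0.00029201784432031884
tgt (-0.01, -0.055, 0.064) units [ 0.004  0.004 -0.003] turn [0. 0. 0.]
```

View pics/side1.png

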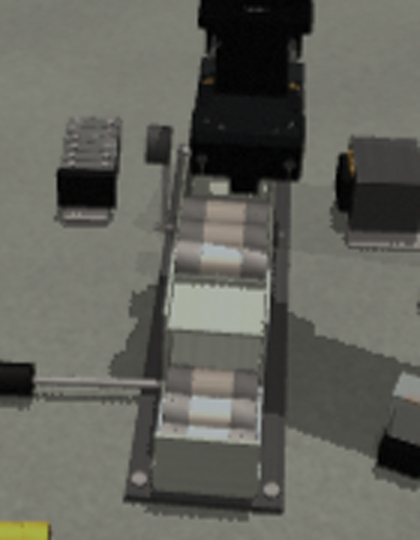

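The tumbler at crop (158,143) now leans right of the pivot and the waiting row at (215,235) is undisturbed. Now up and across to behind the row.

```bash
python3 -m pendant '-0.06 0 0 0 0 0; -0.18 0 0 0 0 0; -0.32 0 0 0 0 0; -0.44 0 0 0 0 0; -0.46 0 0 0 0 0; -0.46 0 0 0 0 0';  python3 -c "
from h import *
st();go(0,.122,.17)"
```

```text
time: 4.1
ee_pos: [0.5117, -0.0705, 0.1819]
eef_rot: [0.702, 0.092, -0.7, 0.093]
ft_force: [-0.2, -0.8, -0.2]
width: 0.0003
t 4.1 chute [-0.0101 -0.0542  0.1819] F [-0.25 -0.76 -0.24] q [ 0.48  0.15 -0.47  1.78  0.07  1.22 -1.32] w 0.0003290205408392981
tgt (0, 0.122, 0.17) units [ 0.047 -0.705 -0.041] turn [ 0.    -0.002 -0.001]
```

```bash
python3 -m pendant '0 -0.1 0 0 0 0; 0 -0.25 -0.02 0 0 0; 0 -0.4 -0.04 0 0 0; 0 -0.54 -0.04 0 0 0; 0 -0.64 -0.04 0 0 0; 0 -0.7 -0.04 0 0 0; 0.02 -0.705 -0.04 0 0 0; 0.047 -0.705 -0.04 0 0 0'; python3 -m pendant '0 0 0 0 0 0; 0 0 0 0 0 0';  python3 - <<'E'
from h import *
st();go(0,.122,.107)
p,d=vision.camera("top"); W=cloud("top",d); L=W[...,:2]-C; ca,sa=np.cos(YAW),np.sin(YAW)
X=L[...,0]*ca+L[...,1]*sa; Y=-L[...,0]*sa+L[...,1]*ca
for y in np.arange(-.08,.02,.01):
    m=(abs(Y-y)<.004)&(abs(X)<.02)
    if m.any(): print("%.2f:%.0f"%(y,1e3*np.median(W[...,2][m])),end=" ")
p,d=vision.camera("side");cv2.imwrite("pics/s2.png",cv2.resize(p[90:290,190:350],None,fx=3,fy=3,interpolation=cv2.INTER_CUBIC))
E
```

```text
time: 4.9
ee_pos: [0.4748, 0.1019, 0.1674]
eef_rot: [-0.701, -0.092, 0.701, -0.093]
ft_force: [-0.3, -0.2, -0.5]
width: 0.0007
time: 5.1
ee_pos: [0.475, 0.1012, 0.1677]
eef_rot: [-0.701, -0.092, 0.701, -0.092]
ft_force: [0.5, 0.5, 0.6]
width: 0.0006
t 5.1 chute [-0.0012  0.1212  0.1677] F [0.48 0.48 0.62] q [ 0.29  0.11 -0.62  1.86  0.07  1.19 -1.67] w 0.0006176026168771111
tgt (0, 0.122, 0.107) units [ 0.243 -0.003 -0.005] turn [-0.001  0.001  0.   ]
-0.08:49 -0.07:51 -0.06:53 -0.05:58 -0.04:61 -0.03:64 -0.02:67 -0.01:70 -0.00:73
```

View pics/s2.png

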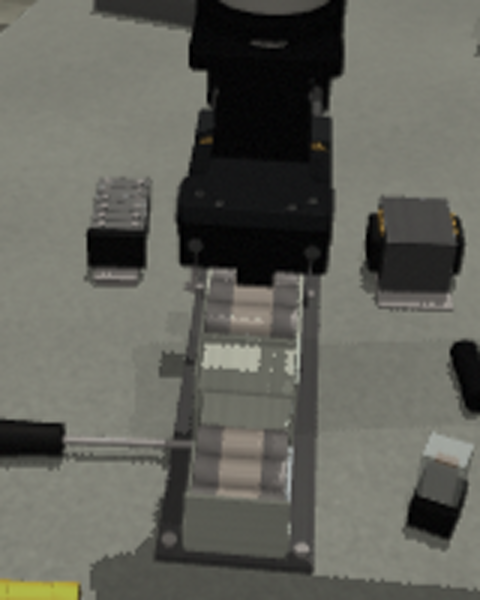

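Gate profile now slopes down right (73 → 58 mm at y −50 mm), so it rests tipped right; the row is still there at crop (250,305). Lowering behind the row.

```bash
python3 -m pendant '0.08 -0.003 -0.005 0 0 0; 0.15 -0.003 -0.005 0 0 0; 0.2 -0.003 -0.005 0 0 0; 0.225 -0.003 -0.005 0 0 0; 0.24 -0.003 -0.005 0 0 0; 0.24 -0.003 -0.005 0 0 0'; python3 - <<'E'
from h import *
st();go(0,.08,.107);go(0,.025,.109)
p,d=vision.camera("side");cv2.imwrite("pics/s3.png",cv2.resize(p[110:290,200:340],None,fx=3,fy=3,interpolation=cv2.INTER_CUBIC))
E
```

```text
time: 5.8
ee_pos: [0.4761, 0.1034, 0.1083]
eef_rot: [0.701, 0.092, -0.701, 0.092]
ft_force: [-1.1, 0.8, 0.7]
width: 0.0005
t 5.8 chute [0.0004 0.123  0.1083] F [-1.07  0.8   0.72] q [ 0.27  0.18 -0.62  1.93  0.12  1.07 -1.71] w 0.00048672741503666997
tgt (0, 0.08, 0.107) units [0.005 0.172 0.002] turn [ 0. -0.  0.]
tgt (0, 0.025, 0.109) units [-0.003  0.392  0.002] turn [ 0. -0.  0.]
```

View pics/s3.png

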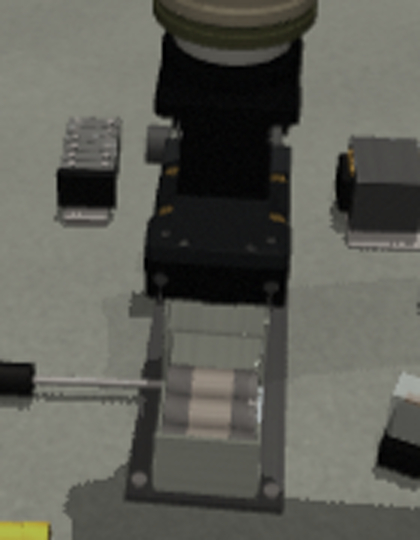

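The gripper body hides the finger; nothing is disturbed. Pushing slowly.

```bash
python3 -m pendant '0 0.016 0 0 0 0; 0 0.032 0 0 0 0; 0 0.048 0 0 0 0; 0 0.064 0 0 0 0; 0 0.08 0 0 0 0; 0 0.096 0 0 0 0; 0 0.112 0 0 0 0; 0 0.128 0 0 0 0'; python3 -m pendant '0 0.012 0 0 0 0; 0 0.024 0 0 0 0; 0 0.036 0 0 0 0; 0 0.048 0 0 0 0; 0 0.052 0 0 0 0; 0 0.052 0 0 0 0; 0 0.052 0 0 0 0; 0 0.052 0 0 0 0'; cat > look.py <<'E'
from h import *
import sys
st()
p,d=vision.camera("top"); W=cloud("top",d); L=W[...,:2]-C; ca,sa=np.cos(YAW),np.sin(YAW)
X=L[...,0]*ca+L[...,1]*sa; Y=-L[...,0]*sa+L[...,1]*ca
for y in np.arange(-.19,.15,.01):
    m=(abs(Y-y)<.004)&(abs(X)<.02)
    if m.any(): print("%.2f:%.0f"%(y,1e3*np.median(W[...,2][m])),end=" ")
cv2.imwrite(f"pics/{sys.argv[1]}.png",cv2.resize(p[120:290,150:400],None,fx=3,fy=3,interpolation=cv2.INTER_CUBIC))
E
python3 look.py t4
```

```text
time: 6.65
ee_pos: [0.4844, 0.0722, 0.1083]
eef_rot: [0.701, 0.092, -0.701, 0.092]
ft_force: [-0.4, 1.0, 0.6]
width: 0.0002
time: 7.45
ee_pos: [0.4876, 0.0601, 0.1083]
eef_rot: [0.701, 0.093, -0.701, 0.093]
ft_force: [0.3, -0.6, 0.5]
width: 0.0004
t 7.45 chute [0.0004 0.0782 0.1083] F [ 0.32 -0.65  0.48] q [ 0.33  0.19 -0.59  1.92  0.12  1.07 -1.62] w 0.0003877072186993419
-0.19:41 -0.18:28 -0.17:30 -0.16:32 -0.15:34 -0.14:36 -0.13:38 -0.12:40 -0.11:43 -0.10:66 -0.09:64 -0.08:49 -0.07:51 -0.06:52 0.03:519 0.04:518 0.05:509 0.06:507 0.07:507 0.08:507 0.09:507 0.10:507 0.11:515 0.12:516 0.13:500
```

The first fuse is already rolling down the right lane (y about −95 mm). Continuing with the second.

```bash
python3 -m pendant '0 0.012 0 0 0 0; 0 0.024 0 0 0 0; 0 0.036 0 0 0 0; 0 0.048 0 0 0 0; 0 0.06 0 0 0 0; 0 0.072 0 0 0 0; 0 0.08 0 0 0 0; 0 0.08 0 0 0 0'; python3 -m pendant '0 0 0 0 0 0; 0 0 0 0 0 0; 0 0 0 0 0 0; 0 0 0 0 0 0; 0 0 0 0 0 0; 0 0 0 0 0 0;0 0 0 0 0 0'; python3 look.py t5
```

```text
time: 8.3
ee_pos: [0.4929, 0.0403, 0.1083]
eef_rot: [0.701, 0.092, -0.701, 0.092]
ft_force: [0.5, 0.0, 0.2]
width: 0.0008
time: 9.0
ee_pos: [0.4928, 0.0407, 0.1083]
eef_rot: [0.701, 0.092, -0.701, 0.093]
ft_force: [0.0, -0.1, 0.1]
width: 0.0007
t 9.0 chute [0.0004 0.0581 0.1083] F [ 0.01 -0.12  0.14] q [ 0.35  0.19 -0.57  1.91  0.12  1.07 -1.58] w 0.0006812435789084504
-0.19:51 -0.18:49 -0.17:46 -0.16:54 -0.15:48 -0.14:37 -0.13:39 -0.12:41 0.01:517 0.02:516 0.03:509 0.04:507 0.05:507 0.06:507 0.07:507 0.08:507 0.09:516 0.10:517 0.11:499 0.13:223 0.14:222
```

View pics/t5.png

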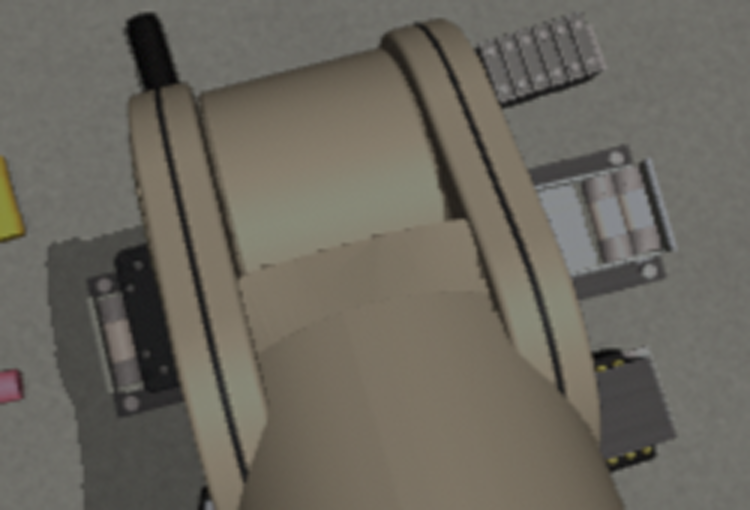

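Two fuses rest at the right lane's end (crop (605,215) and (635,210)). Third one now.

```bash
python3 -m pendant '0 0.012 0 0 0 0; 0 0.024 0 0 0 0; 0 0.036 0 0 0 0; 0 0.048 0 0 0 0; 0 0.06 0 0 0 0; 0 0.072 0 0 0 0; 0 0.084 0 0 0 0; 0 0.092 0 0 0 0'; python3 -m pendant '0 0 0 0 0 0; 0 0 0 0 0 0; 0 0 0 0 0 0; 0 0 0 0 0 0; 0 0 0 0 0 0; 0 0 0 0 0 0;0 0 0 0 0 0;0 0 0 0 0 0'; python3 look.py t6
```

```text
time: 9.85
ee_pos: [0.4989, 0.0182, 0.1083]
eef_rot: [0.701, 0.092, -0.701, 0.092]
ft_force: [0.1, -0.3, 0.2]
width: 0.0004
time: 10.65
ee_pos: [0.4988, 0.0184, 0.1083]
eef_rot: [0.701, 0.092, -0.701, 0.092]
ft_force: [0.2, -0.0, 1.7]
width: 0.0005
t 10.65 chute [0.0004 0.035  0.1083] F [ 0.23 -0.01  1.68] q [ 0.38  0.2  -0.55  1.9   0.12  1.07 -1.53] w 0.00046936318104725383
-0.19:52 -0.18:49 -0.01:515 0.00:516 0.01:507 0.02:507 0.03:507 0.04:507 0.05:507 0.06:507 0.07:517 0.08:515 0.09:222 0.10:222 0.11:222 0.12:222 0.13:222 0.14:98
```

```bash
python3 -m pendant '-0.1 0 0 0 0 0; -0.25 0 0 0 0 0; -0.4 0 0 0 0 0; -0.45 0.1 0.15 0 0 0; -0.45 0.2 0.3 0 0 0; -0.45 0.35 0.4 0 0 0; -0.45 0.5 0.4 0 0 0; -0.45 0.65 0.4 0 0 0'; python3 -m pendant '0 0.15 0.1 0 0 0; 0 0.3 0.2 0 0 0; 0 0.45 0.3 0 0 0; 0 0.6 0.4 0 0 0; 0 0.75 0.4 0 0 0; 0 0.75 0.4 0 0 0; 0 0.75 0.4 0 0 0; 0 0.75 0.4 0 0 0';python3 look.py t7; python3 -c "
from h import *
p,d=vision.camera('side');cv2.imwrite('pics/s7.png',cv2.resize(p,(768,576)))"
```

```text
time: 11.5
ee_pos: [0.444, -0.1662, 0.2214]
eef_rot: [0.701, 0.092, -0.701, 0.093]
ft_force: [0.0, -0.3, 0.3]
width: 0.0002
time: 12.3
ee_pos: [0.3968, -0.3703, 0.2208]
eef_rot: [0.701, 0.093, -0.701, 0.093]
ft_force: [-0.3, 0.2, 0.0]
width: 0.0004
t 12.3 chute [-0.1987 -0.3141  0.2208] F [-0.34  0.19  0.05] q [ 0.82  0.16 -0.17  1.68  0.03  1.31 -0.66] w 0.0003853899709774073
-0.19:52 -0.18:49 -0.17:46 -0.16:54 -0.15:51 -0.14:58 -0.13:56 -0.12:41 -0.11:43 -0.10:45 -0.09:47 -0.08:49 -0.07:51 -0.06:54 -0.05:58 -0.04:61 -0.03:64 -0.02:67 -0.01:70 0.00:73 0.01:76 0.02:104 0.03:103 0.04:103 0.05:103 0.06:102 0.07:102 0.08:101 0.09:100 0.10:101 0.11:100 0.12:99 0.13:98 0.14:98
```

View pics/t7.png

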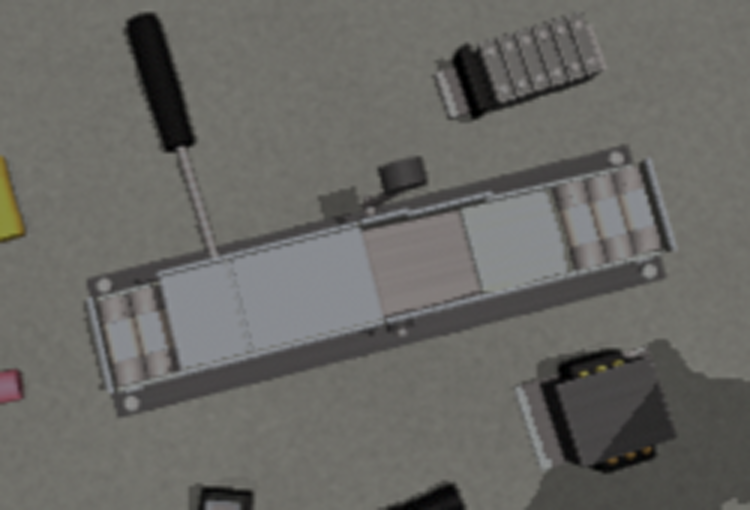

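View pics/s7.png

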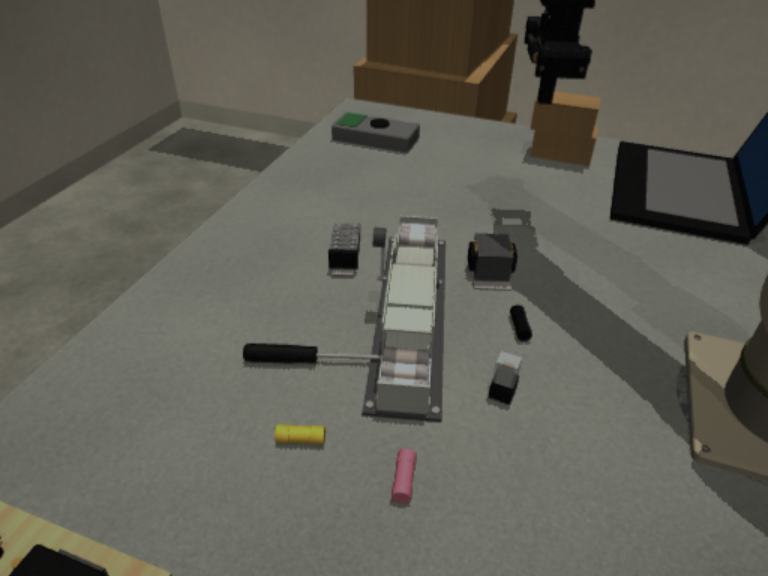

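Three fuses lie side by side at the right lane's end (crop x 575–635, y about 215). The shelf is empty, the gate is still tipped right, and the set and bystanders look unmoved.

```bash
python3 -c "
from bench import close_job
print(close_job())"
```

```text
the job is handed in; nothing more can be done
None
```

The gate is tipped to the right lane, and the three waiting fuses are lying side by side at that lane's end stop. I handed the job in at about 12.4 s on the robot's clock.

I pressed the raised right end of the gate down with the shut fingertips until it fell over. Then I came down behind the row and pushed the fuses over the lip one at a time, letting each roll down by itself.

**Last checks:**
- **Fuses:** the top view shows three fuses at the foot of the right lane, with tops at 46–58 mm, and the shelf is empty.
- **Gate:** its surface still slopes down to the right, from 73 mm at the pivot to 58 mm at y −50 mm.
- **Finished set and other things:** compared by eye, nothing looks moved. Only two of the three set fuses can be seen, because the shelf hides the third.
- **Arm:** it was about 0.3 m clear of the chute and touching nothing, and the force readings between moves stayed under about 2 N.

No check failed or disagreed.

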